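# Open the tight-lidded biscuit tin and rack its lid

## Robot

A 6-joint arm with a two-finger parallel gripper is mounted at the origin on the work surface. World frame = base frame: x ahead of the robot, y to its left, z up, the work surface at z = 0. Lengths are in mm, angles in rad, forces in N, time in s.
With the tool pointing down it reaches from about 350 to 975 mm from the base axis. Payload 7.1 kg.
Tool frame: the origin (TCP) lies between the finger pads; the fingertips stand 8 mm ahead of it and the grasp point (between the pads) lies 11 mm behind it; x points along the fingers, y is the direction in which the jaws open and shut, and the axes are right-handed (so a half turn about x gives the same grasp; the last joint's range is limited). The gripper opens to 88 mm and grips with 3 to 60 N. Pads are 20 mm wide; open, the fingers measure 115 mm over their backs; the gripper's body (75 mm by 178 mm) begins 61 mm behind the grasp point.
Start: joints at [-1.274, 0.423, 1.63, -0, 1.089, -0.019], TCP at [194.128, -594.07, 230.675] pointing down, gripper open.
Joint ranges: [-3, 3], [-0.9, 2.11], [0.09, 2.58], [-1.31, 4.45], [0.11, 2.69], [-2.54, 2.54]. Speed limits (rad/s): [2.39, 2.39, 3.01, 3.14, 3.14, 3.14].

## Interface

Orientations are given as a rotation vector (axis times angle).
In Python, from workcell import ctrl gives the robot as it stands.
- The arm moves only by the tool apply_moves, never from a script. Its argument "increments" is a list of rows, each an object with "gripper": the opening in per cent of the stroke, from 0 (shut) to 100 (fully open); "delta_pos": the shift along the tool's x, y, z in cm, a list of three; "dr": the turn, a rotation vector about the tool's x, y, z in rad, a list of three. In form: [{"gripper": gripper, "delta_pos": [dx, dy, dz], "dr": [ax, ay, az]}, ...]. A call has exactly 5 rows; each row shifts and turns the commanded pose from where the row before left it, along the tool's axes as they then stand; what a row does not reach is not made up. A row lasts 1/12 s, in which the tool goes at most 41.7 mm and 7.16 degrees, less where a joint would pass 70% of its speed; a pose out of reach is approached as far as the arm can. A call with a gripper value outside its range is refused whole. The fingers move at their own pace and stop on an object; the grip force is fixed at half the most. Time passes only in rows, so rows that do not move let the fingers close, or fill a call up. It gives the time, the measured TCP pose, the force and the opening at its end, in the units of the state.
- ctrl.get_obs(): the state, without advancing time (a new reading comes with each control period).
- ctrl.get_image(name): name is "scene" or "top" or "wrist"; returns a dict with "img" (384x512x3 uint8, red, green, blue), "range_z" (384x512 float32, mm along the optical axis (not along the pixel's ray), 0 where there is no reading), "mtx" (3x3 intrinsics, pixels), "rvec" (rotation vector, rad) and "tvec" (3), from world to camera coordinates, as OpenCV has them. Camera axes: x right, y down, z forward; pixel columns grow to the right and rows downward; lengths in mm; the calibration is good to about 2 mm. The wrist camera is an equidistant fisheye: a pixel r from the principal point sees the ray r / f radians off the axis. A picture is of the moment at which its call begins.
- ctrl.close_job(): hands the job in, once; it reports no verdict.
The state is a dict: "t": time; "qpos": joint angles; "qvel": joint speeds; "joint_torque": joint torques, N m; "ee_pos": TCP position; "orientation": TCP orientation; "ft_force": force on the tool from outside, world axes, zero at the start; "moment": the same for the moment, N m; "width": finger opening in mm.
Only numpy, scipy, OpenCV 4.12 (cv2) and the standard library are available. Lean on these libraries where they do the work, as an engineer would, in place of code of your own. Each camera call takes 0.05 s, during which the arm holds its last target. There are 200 camera calls.

## Task

Open the biscuit tin: press the hinged hold-down frame down until it clicks shut over the tin's foot, then draw the tight lid straight up, the tin staying down in its stand and the frame shut. Set the lid mouth down on the baking mat and let go, then take it again the other way round and stand it mouth down, fully home, in the empty bay of the lid rack. Never drop the lid, and leave the lid already racked alone.

Things in the scene. Friction and masses are not known exactly. Their poses are not given: they have to be found in the camera images.
- stand: Wooden stand, fixed. Origin: underside, straight below the tin's centre. Board 183 mm (x -108 to +75) by 120 mm (y), 10 mm thick. An upright fence, 44 mm wide, at x = 37 to 43 mm, up to z = 90 mm, is 6 mm from the lid's +x end: no finger fits there. The hinge is behind it. A catch post (up to z = 38 mm) with a spring roller stands at x = -83, y = +40 to +59 mm.
- hold_frame (a joint): Angle of the steel hold-down frame about the hinge (along the stand's y at frame_hinge). 0 = shut: level, its two arms 1 mm over the tin's foot, below the lid; grows as the free end swings up, to 1.2 rad. Starts at 0.5 to 0.85; the stiff hinge stays where left (2 N at the tab moves it). At 0.12 a side pin meets a spring roller: 6 to 10 N down on the tab snaps it past and the detent holds it under 0.04.
- frame_hinge (a point): Hinge point of the hold-down frame: on the stand at x = +62 mm, y = 0, 19 mm above the bench. Axes as the stand's.
- frame_tab (a point): Point to press: centre of the upper face of the flat tab (30 mm along the arms, 67 mm wide, 6 mm thick) that joins the frame's two arms at the free end. 150 mm from the hinge, towards the stand's -x, and 3 mm above the arms' centre line; it turns with the frame. Shut, it is 22 mm above the bench.
- tin: Base of the biscuit tin: plain metal, 54 mm (x) by 40 mm (y), 80 mm tall, on a wide foot 62 x 72 x 4 mm which lies loose in the stand's shallow tray (10 mm above the bench). Origin: centre of the underside. About 250 g; long side along the stand's x. Held only by the frame once shut; otherwise it comes up with the lid.
- lid: Deep metal lid pushed over the tin: outside 62 mm (x) by 48 mm (y), 43 mm tall (top 3 mm, walls 2.5 mm, open below), 80 g. Origin: centre of its open lower rim; z up. On the tin it covers the upper 40 mm: rim 50 mm, top 93 mm above the bench. Spring tongues inside hold it with 5 to 12 N for about the first 30 mm of lift; it is clear after 40 mm.
- baking_mat: Silicone baking mat fixed flat on the bench, 175 (x) x 145 (y) x 2 mm. Origin: centre of its underside. Two biscuits (38 mm across, 12 mm high) lie on it near its two +y corners, at x = -64 and +64, y = +49 mm; its middle is clear.
- rack: Wooden lid rack, fixed: base 110 (x) x 134 (y) x 8 mm with three upright dividers along x, 66 mm long, 6 mm thick, reaching 46 mm above the bench, at y = -61, 0 and +61 mm. They make two bays 55 mm wide, open at both x ends and above. Origin: centre of the underside. The bay at -y already holds a lid.
- rack_bay (a point): Centre of the floor of the empty bay: rack x = 0, y = +30.5, 8 mm above the bench. Axes as the rack's. The lid goes in with its long side along the rack's x; there is then no room for fingers at its long sides, only at its 48 mm wide ends, which are 62 mm apart.
- spare_lid: An identical lid, loose, already standing in the rack's other bay (rack y = -30.5). Leave it there. Origin: centre of its lower rim.
Things that resemble listed ones, but are neither listed nor needed, are in the scene too. Leave any black or red look-alike of the tin alone.

How it is judged:
By the outcome, as a careful person would: the job done as asked, in the order asked, and still so for the second after the job is handed in, with the robot touching nothing.
It also fails if it takes over 72 s, if anything falls off the work surface, if the arm or the gripper's body presses on something with over 40 N, if the wrist force passes 120 N, or if a joint passes its speed limit or range.

## Working session

There is one attempt and no reset: what is moved stays moved. The work goes in short steps, Python scripts to look and compute and a tool call to move; the robot and the scene stay as the last step left them, time stands still between calls to the robot, and variables do not carry over. Pictures are saved under pics/ and viewed, about 8 in all and at most 12, crops included, and the job is handed in when it is done.

Besides the shell and the picture viewer there is one more tool, called after "Call:" as name([rows], argument=value, ...), one row to a line, values as JSON. apply_moves: Moves the arm, as the interface text tells. Its arguments: {"type":"object","properties":{"increments":{"type":"array","items":{"type":"object","properties":{"gripper":{"type":"number"},"delta_pos":{"type":"array","items":{"type":"number"}},"dr":{"type":"array","items":{"type":"number"}}}}}},"required":["increments"]}

```bash
mkdir -p pics; cat > h.py <<'E'
import numpy as np, cv2
from workcell import ctrl
def snap(n):
    d=ctrl.get_image(n); np.savez('pics/%s.npz'%n,**d); return d
def load(n): return dict(np.load('pics/%s.npz'%n))
def cloud(d):
    K=d['mtx']; h,w=d['range_z'].shape; v,u=np.mgrid[:h,:w]; z=d['range_z'].astype(float)
    P=np.stack([(u-K[0,2])/K[0,0]*z,(v-K[1,2])/K[1,1]*z,z],-1)
    R=cv2.Rodrigues(d['rvec'])[0]; return (P-d['tvec'].reshape(3))@R
def rotm(): 
    o=ctrl.get_obs(); return o,cv2.Rodrigues(np.array(o['orientation'],float))[0]
E
python3 - <<'E'
from h import *
o=ctrl.get_obs(); print(o)
for n in ('top','scene'):
    d=snap(n); im=d['img'][...,::-1]; cv2.imwrite(f'pics/{n}1.png',cv2.resize(im,(800,600)))
    np.save(f'pics/{n}_P.npy',cloud(d)); print(d['mtx'],d['rvec'],d['tvec'])
E
```

```text
{'t': 0.0, 'qpos': array([-1.27401606e+00,  4.23832838e-01,  1.63065877e+00, -2.56933084e-06,
        1.08858515e+00, -1.89951782e-02]), 'qvel': array([ 0.00024898,  0.00074026,  0.00057838,  0.00086796, -0.00020189,
        0.00070307]), 'joint_torque': array([-1.85790873e-05, -5.44628799e+01, -2.73670632e+01,  6.43976592e-02,
        2.27783946e-02, -1.08557856e-04]), 'ee_pos': array([ 193.96956095, -593.58791891,  229.91894551]), 'orientation': array([ 2.05132498,  0.32815938, -2.05175649]), 'ft_force': array([ 0.15475068, -0.22919954,  0.52913631]), 'moment': array([-0.0543556 , -0.01335755, -0.03686996]), 'width': 87.58069981430448}
[[425.36289128   0.         247.69690658]
 [  0.         425.36289128 194.25321065]
 [  0.           0.           1.        ]] [ 2.16640903 -2.12708774  0.12466072] [  53.19301849  531.70233499 1121.59389259]
[[474.97663074   0.         257.85668421]
 [  0.         474.97663074 189.81929879]
 [  0.           0.           1.        ]] [ 2.36065814  0.98984353 -0.29870313] [-402.08713166 -264.88112471 1338.34203848]
```

View pics/top1.png

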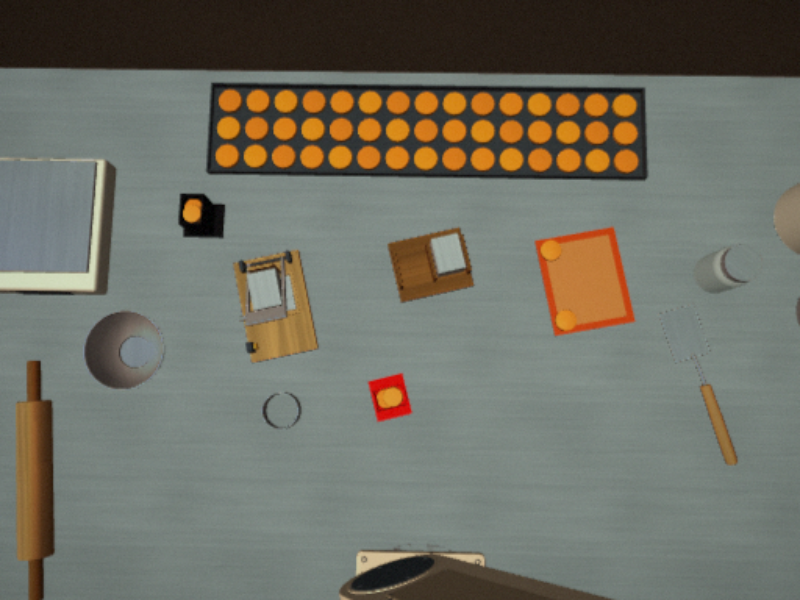

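View pics/scene1.png

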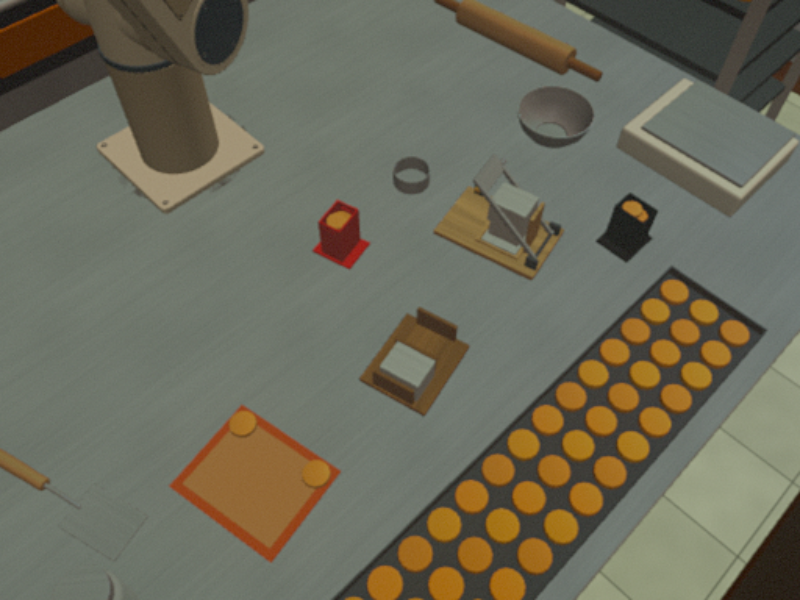

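The top view shows the stand at (275,305) with its frame half raised and its hinge on the far side. The rack is at (430,265) with its left bay empty, and the mat is at (585,282) with biscuits on its left. The black (200,215) and red (390,397) look-alikes are to be left alone.

```bash
python3 - <<'E'
from h import *
d=load('top'); P=np.load('pics/top_P.npy'); K=d['mtx']; R=cv2.Rodrigues(d['rvec'])[0]; t=d['tvec'].reshape(3)
def onz(px,z):
    px=np.array(px,float)*0.64-0.18; r=np.c_[(px-K[[0,1],[2,2]])/K[0,0],np.ones(len(px))]@R; c=-R.T@t
    return c+r*((z-c[2])/r[:,2])[:,None]
def rep(n,px,z):
    q=onz(px,z); r=cv2.minAreaRect(q[:,:2].astype(np.float32)); print(n,q[:,:2].round(0).tolist(),r)
rep('stand',[(234,262),(298,250),(318,350),(252,362)],10)
rep('mat',[(536,240),(612,228),(634,321),(556,334)],2)
rep('rack',[(388,244),(460,228),(473,286),(402,301)],8)
print('bisc',onz([(550,250),(566,320)],14).round(0))
def box(n,u0,v0,u1,v1,z0,z1):
    s=P[int(v0*.64):int(v1*.64),int(u0*.64):int(u1*.64)].reshape(-1,3); s=s[(s[:,2]>z0)&(s[:,2]<z1)]
    print(n,len(s),s[:,2].mean().round(1),cv2.minAreaRect(s[:,:2].astype(np.float32)))
box('bench',330,330,360,360,-20,20)
box('lid',225,240,330,370,86,97)
box('spare',380,220,480,310,48,60)
box('rackall',380,220,480,310,5,60)
box('stand',225,240,330,370,6,130)
# tab: stand-frame profile
s=P[150:240,140:215].reshape(-1,3); s=s[s[:,2]>97]; print('high',len(s),s.min(0),s.max(0),s.mean(0))
for n in('top','scene'):
    D=load(n);im=D['img'][...,::-1]
    c=im[150:240,140:310] if n=='top' else im[90:270,225:370]
    cv2.imwrite(f'pics/{n}crop.png',cv2.resize(c,None,fx=4,fy=4,interpolation=2))
E
```

```text
stand [[605.0, 341.0], [629.0, 226.0], [450.0, 184.0], [426.0, 300.0]] ((527.2939453125, 262.35858154296875), (186.30494689941406, 118.12413024902344), 12.832043647766113)
mat [[656.0, -203.0], [680.0, -340.0], [512.0, -375.0], [486.0, -237.0]] ((583.9348754882812, -289.1851501464844), (174.90940856933594, 140.69671630859375), 11.217341423034668)
rack [[643.0, 64.0], [675.0, -65.0], [569.0, -89.0], [540.0, 37.0]] ((606.1946411132812, -13.371513366699219), (108.2589111328125, 133.2821044921875), 13.712933540344238)
bisc [[ 635. -225.   14.]
 [ 510. -252.   14.]]
bench 359 -0.4 ((461.7925720214844, 139.41531372070312), (50.841346740722656, 50.88050079345703), 1.3286502361297607)
lid 507 92.0 ((549.6685180664062, 268.9039001464844), (73.6797103881836, 66.17137908935547), 12.515357971191406)
spare 388 51.0 ((609.5433959960938, -11.126571655273438), (66.84701538085938, 125.751708984375), 13.769174575805664)
rackall 1749 23.2 ((609.4573364257812, -10.292739868164062), (154.70535278320312, 156.3014373779297), 89.81160736083984)
stand 2682 39.0 ((534.9302368164062, 256.62664794921875), (229.20059204101562, 143.75088500976562), 14.967217445373535)
high 306 [379.92967219  44.43374829  97.19759204] [ 560.8224818   299.68495147 1182.02741776] [491.78622843 244.32956948 197.66037366]
```

View pics/topcrop.png

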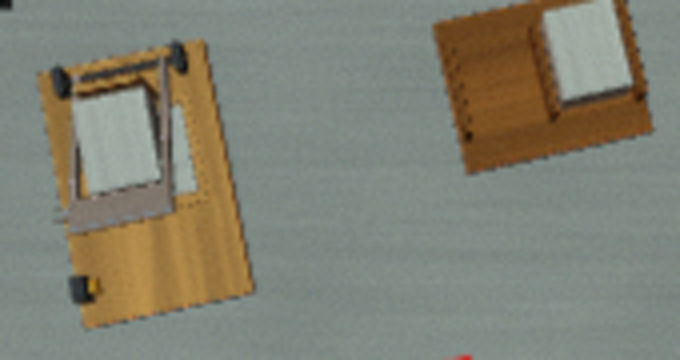

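The enlarged crop shows the stand corners at (38,73), (205,40), (254,293) and (84,327). The lid top is at (75,96)–(163,182), the raised tab at about (121,208), and the rack's empty bay is on the left between (465,135) and (550,110).

```bash
cat >> h.py <<'E'
def onz(d,px,z):
    K=d['mtx'];R=cv2.Rodrigues(d['rvec'])[0]; t=d['tvec'].reshape(3)
    px=np.array(px,float); r=np.c_[(px-K[[0,1],[2,2]])/K[0,0],np.ones(len(px))]@R; c=-R.T@t
    return c+r*((z-c[2])/r[:,2])[:,None]
E
python3 - <<'E'
from h import *
d=load('top')
C=lambda p:np.array(p,float)/4+[140,150]-0.375
def fit(loc,w):
    loc=np.array(loc,float);w=w[:,:2]; lc=loc-loc.mean(0);wc=w-w.mean(0)
    a=np.arctan2((lc[:,0]*wc[:,1]-lc[:,1]*wc[:,0]).sum(),(lc*wc).sum()); R=np.array([[np.cos(a),-np.sin(a)],[np.sin(a),np.cos(a)]])
    o=w.mean(0)-R@loc.mean(0); return o,a,R,np.abs(loc@R.T+o-w).max()
so,sa,SR,e=fit([(75,60),(75,-60),(-108,-60),(-108,60)],onz(d,C([(38,73),(205,40),(254,293),(84,327)]),10)); print('stand',so,sa,e)
o,a,_,e=fit([(31,24),(31,-24),(-31,-24),(-31,24)],onz(d,C([(75,96),(145,86),(163,182),(90,194)]),93)); print('lid',o,a,e)
ro,ra,RR,e=fit([(55,67),(-55,-67),(-55,67)],onz(d,C([(433,24),(652,130),(467,174)]),8)); print('rack',ro,ra,e,'bay',RR@[0,30.5]+ro)
o,a,_,e=fit([(31,24),(-31,-24),(-31,24)],onz(d,C([(543,12),(632,87),(562,103)]),51)); print('spare',o,a,e)
for th in np.arange(.5,.86,.05):
    q=onz(d,C([(121,208)]),19+150*np.sin(th)+3*np.cos(th))[0,:2]; l=SR.T@(q-so); print(th.round(2),l.round(1),(62-150*np.cos(th)+3*np.sin(th)).round(1))
# depth of tab
P=np.load('pics/top_P.npy'); u,v=C([(121,208)])[0].astype(int); print('tab depth pts',P[v-1:v+2,u-3:u+4,2].round(0))
# scene cam for stand check: lid top cloud
S=np.load('pics/scene_P.npy').reshape(-1,3); m=(np.linalg.norm(S[:,:2]-[549,268],axis=1)<45)&(S[:,2]>88)&(S[:,2]<97); s=S[m]; print('scene lid',len(s),cv2.minAreaRect(s[:,:2].astype(np.float32)),s.mean(0))
l=(S[:,:2]-so)@SR; m=(abs(l[:,1])<20)&(l[:,0]<-25)&(l[:,0]>-100)&(S[:,2]>40); print('tab scene',m.sum(),l[m].mean(0),S[m,2].mean(),S[m,2].min(),S[m,2].max())
O,R=rotm(); print(R.round(3))
E
```

```text
stand [544.1382743  266.88930176] 0.22190912491852807 1.0445241155233589
lid [545.15992363 266.38049252] 0.19595940917485363 2.3229463635208276
rack [607.48668082 -12.19004871] 0.24595414945761182 1.3586689285817215 bay [600.06048377  17.39206746]
spare [617.94932987 -40.49196446] 0.21939548440140072 1.072845287403652
0.5 [-43.7   5.4] -68.2
0.55 [-44.7   4.3] -64.3
0.6 [-45.7   3.2] -60.1
0.65 [-46.6   2.2] -55.6
0.7 [-47.4   1.2] -50.8
0.75 [-48.3   0.3] -45.7
0.8 [-49.1  -0.6] -40.4
0.85 [-49.8  -1.5] -34.7
tab depth pts [[120. 118. 119. 123. 127. 121. 122.]
 [123. 121. 123. 121. 126. 120. 126.]
 [125. 127. 123. 128. 123. 127. 127.]]
scene lid 459 ((548.3131713867188, 270.6303405761719), (74.36617279052734, 70.34815979003906), 16.376062393188477) [545.78668928 268.18576398  92.21809528]
tab scene 182 [-43.94216544  -0.43921949] 117.58162369263565 66.27406799628862 134.3273387966148
[[-0.     0.311 -0.951]
 [ 0.001 -0.951 -0.311]
 [-1.    -0.001 -0.   ]]
```

```bash
cat >> h.py <<'E'
SO=np.array([545.,267.]); SA=.22
def st(x,y): c,s=np.cos(SA),np.sin(SA); return SO+[c*x-s*y,s*x+c*y]
def go(x,y,z,yaw,n=5):
    "tool-frame shift (cm) and turn to take TCP to x,y,z, tool down, tool z = -(cos yaw,sin yaw); per row for n rows"
    o,R=rotm(); d=np.array([x,y,z])-o['ee_pos']
    T=np.array([[0,np.sin(yaw),-np.cos(yaw)],[0,-np.cos(yaw),-np.sin(yaw)],[-1,0,0.]])
    rv=cv2.Rodrigues(R.T@T)[0].ravel()
    print('t',round(o['t'],2),'at',o['ee_pos'].round(1),'w',round(o['width'],1),'F',o['ft_force'].round(1),'err',d.round(1))
    print('tot',(R.T@d/10).round(2),'rot',rv.round(3),'| per row',(R.T@d/10/n).round(3),'rot',(rv/n).round(4))
E
```

Call:
apply_moves([
  {"gripper":0,"delta_pos":[0.2,-2.16,-2.5],"dr":[0,0,0]},
  {"gripper":0,"delta_pos":[0.2,-2.16,-2.5],"dr":[0,0,0]},
  {"gripper":0,"delta_pos":[0.2,-2.16,-2.5],"dr":[0,0,0]},
  {"gripper":0,"delta_pos":[0.2,-2.16,-2.5],"dr":[0,0,0]},
  {"gripper":0,"delta_pos":[0.2,-2.16,-2.5],"dr":[0,0,0]},
])

```text
t: 0.52
ee_pos: [279.7, -451.0, 220.2]
orientation: [2.051, 0.327, -2.052]
ft_force: [0.1, -0.1, 0.2]
width: 58.0
```

Call:
apply_moves([
  {"gripper":0,"delta_pos":[0.2,-2.16,-2.5],"dr":[0,0,0]},
  {"gripper":0,"delta_pos":[0.2,-2.16,-2.5],"dr":[0,0,0]},
  {"gripper":0,"delta_pos":[0.2,-2.16,-2.5],"dr":[0,0,0]},
  {"gripper":0,"delta_pos":[0.2,-2.16,-2.5],"dr":[0,0,0]},
  {"gripper":0,"delta_pos":[0.2,-2.16,-2.5],"dr":[0,0,0]},
])

```text
t: 0.93
ee_pos: [365.0, -309.5, 210.4]
orientation: [2.051, 0.327, -2.051]
ft_force: [0.6, 0.6, -0.0]
width: 24.6
```

Call:
apply_moves([
  {"gripper":0,"delta_pos":[0.2,-2.16,-2.5],"dr":[0,0,0]},
  {"gripper":0,"delta_pos":[0.2,-2.16,-2.5],"dr":[0,0,0]},
  {"gripper":0,"delta_pos":[0.2,-2.16,-2.5],"dr":[0,0,0]},
  {"gripper":0,"delta_pos":[0.2,-2.16,-2.5],"dr":[0,0,0]},
  {"gripper":0,"delta_pos":[0.2,-2.16,-2.5],"dr":[0,0,0]},
])

```text
t: 1.35
ee_pos: [450.4, -168.0, 200.5]
orientation: [2.051, 0.327, -2.051]
ft_force: [-0.2, -0.4, -1.1]
width: 0.6
```

```bash
python3 -c "
from h import *
p=st(-46,0);print(p);go(p[0],p[1],170,SA,15)"
```

```text
[500.10871733 256.96143734]
t 1.35 at [ 450.4 -168.   200.5] w 0.6 F [-0.2 -0.4 -1.1] err [ 49.7 425.  -30.5]
tot [  3.05 -38.85 -17.93] rot [0.096 0.    0.   ] | per row [ 0.203 -2.59  -1.195] rot [0.0064 0.     0.    ]
```

Call:
apply_moves([
  {"gripper":0,"delta_pos":[0.2,-2.59,-1.2],"dr":[0,0,0]},
  {"gripper":0,"delta_pos":[0.2,-2.59,-1.2],"dr":[0,0,0]},
  {"gripper":0,"delta_pos":[0.2,-2.59,-1.2],"dr":[0,0,0]},
  {"gripper":0,"delta_pos":[0.2,-2.59,-1.2],"dr":[0,0,0]},
  {"gripper":0,"delta_pos":[0.2,-2.59,-1.2],"dr":[0,0,0]},
])

```text
t: 1.77
ee_pos: [466.5, -26.5, 190.4]
orientation: [2.051, 0.327, -2.051]
ft_force: [1.5, -0.9, -0.4]
width: 0.4
```

Call:
apply_moves([
  {"gripper":0,"delta_pos":[0.2,-2.59,-1.2],"dr":[0,0,0]},
  {"gripper":0,"delta_pos":[0.2,-2.59,-1.2],"dr":[0,0,0]},
  {"gripper":0,"delta_pos":[0.2,-2.59,-1.2],"dr":[0,0,0]},
  {"gripper":0,"delta_pos":[0.2,-2.59,-1.2],"dr":[0,0,0]},
  {"gripper":0,"delta_pos":[0.2,-2.59,-1.2],"dr":[0,0,0]},
])

```text
t: 2.18
ee_pos: [483.3, 115.3, 180.4]
orientation: [2.05, 0.327, -2.051]
ft_force: [0.6, 0.4, -0.0]
width: 0.5
```

Call:
apply_moves([
  {"gripper":0,"delta_pos":[0.2,-2.59,-1.2],"dr":[0,0,0]},
  {"gripper":0,"delta_pos":[0.2,-2.59,-1.2],"dr":[0,0,0]},
  {"gripper":0,"delta_pos":[0.2,-2.59,-1.2],"dr":[0,0,0]},
  {"gripper":0,"delta_pos":[0.2,-2.59,-1.2],"dr":[0.05,0,0]},
  {"gripper":0,"delta_pos":[0.2,-2.59,-1.2],"dr":[0.046,0,0]},
])

```text
t: 2.6
ee_pos: [501.3, 256.7, 170.3]
orientation: [2.105, 0.23, -2.107]
ft_force: [0.2, -0.3, -0.6]
width: 0.4
```

```bash
python3 - <<'E'
from h import *
p=st(-46,0);go(p[0],p[1],150,SA)
d=snap('wrist'); cv2.imwrite('pics/wrist1.png',cv2.resize(d['img'][...,::-1],(800,600))); print(d['mtx'],d['rvec'],d['tvec'])
E
```

```text
t 2.6 at [501.3 256.7 170.3] w 0.4 F [ 0.2 -0.3 -0.6] err [ -1.2   0.2 -20.3]
tot [ 2.03 -0.05  0.11] rot [-0.002  0.001 -0.   ] | per row [ 0.405 -0.01   0.023] rot [-0.0004  0.0002 -0.    ]
[[297.31863964   0.         255.38171258]
 [  0.         297.31863964 195.54324681]
 [  0.           0.           1.        ]] [-2.26429441  1.81792269  0.26619104] [143.52663398 502.94605857 489.07567551]
```

View pics/wrist1.png

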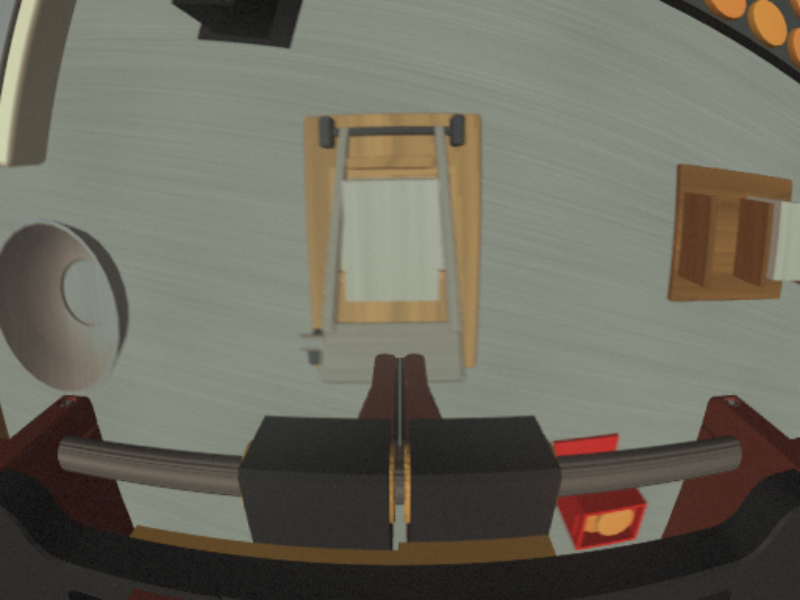

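The wrist view shows the tab at (393,352) straight below the closed fingertips at (400,357), with the stand square to the tool. I'll press down along the arc.

Call:
apply_moves([
  {"gripper":0,"delta_pos":[0.64,-0.01,0.02],"dr":[0,0,0]},
  {"gripper":0,"delta_pos":[0.64,0,0.02],"dr":[0,0,0]},
  {"gripper":0,"delta_pos":[0.64,0,0.02],"dr":[0,0,0]},
  {"gripper":0,"delta_pos":[0.64,0,0.02],"dr":[0,0,0]},
  {"gripper":0,"delta_pos":[0.64,0,0.02],"dr":[0,0,0]},
])

```text
t: 3.07
ee_pos: [500.5, 254.1, 137.8]
orientation: [2.105, 0.231, -2.107]
ft_force: [0.7, -0.1, 1.1]
width: 0.7
```

Call:
apply_moves([
  {"gripper":0,"delta_pos":[0.76,0,0.6],"dr":[0,0,0]},
  {"gripper":0,"delta_pos":[0.76,0,0.55],"dr":[0,0,0]},
  {"gripper":0,"delta_pos":[0.76,0,0.55],"dr":[0,0,0]},
  {"gripper":0,"delta_pos":[0.76,0,0.5],"dr":[0,0,0]},
  {"gripper":0,"delta_pos":[0.76,0,0.4],"dr":[0,0,0]},
])

```text
t: 3.48
ee_pos: [474.6, 249.3, 99.9]
orientation: [2.105, 0.232, -2.106]
ft_force: [0.7, -0.4, 0.9]
width: 0.4
```

Call:
apply_moves([
  {"gripper":0,"delta_pos":[0.8,0,0.35],"dr":[0,0,0]},
  {"gripper":0,"delta_pos":[0.8,0,0.3],"dr":[0,0,0]},
  {"gripper":0,"delta_pos":[0.8,0,0.25],"dr":[0,0,0]},
  {"gripper":0,"delta_pos":[0.8,0,0.2],"dr":[0,0,0]},
  {"gripper":0,"delta_pos":[0.8,0,0.2],"dr":[0,0,0]},
])

```text
t: 3.9
ee_pos: [462.6, 246.8, 59.9]
orientation: [2.105, 0.232, -2.105]
ft_force: [-0.4, -0.5, 0.4]
width: 0.7
```

```bash
python3 - <<'E'
from h import *
p=st(-87,0);go(p[0],p[1],29,SA)
d=snap('wrist'); cv2.imwrite('pics/wrist2.png',cv2.resize(d['img'][60:300,130:400,::-1],None,fx=2.5,fy=2.5))
E
```

```text
t 3.9 at [462.6 246.8  59.9] w 0.7 F [-0.4 -0.5  0.4] err [ -2.5   1.2 -30.9]
tot [ 3.09 -0.18  0.21] rot [-0.  0.  0.] | per row [ 0.617 -0.035  0.043] rot [-0.  0.  0.]
```

View pics/wrist2.png

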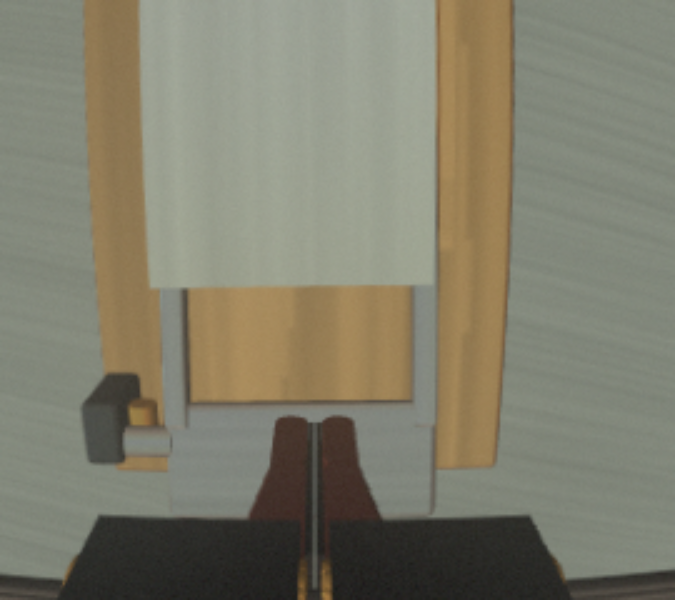

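The frame has followed the fingers down and its side pin is near the roller at (145,440). I'll press on through the click.

Call:
apply_moves([
  {"gripper":0,"delta_pos":[0.3,0,0.05],"dr":[0,0,0]},
  {"gripper":0,"delta_pos":[0.3,0,0.05],"dr":[0,0,0]},
  {"gripper":0,"delta_pos":[0.3,0,0.05],"dr":[0,0,0]},
  {"gripper":0,"delta_pos":[0.3,0,0],"dr":[0,0,0]},
  {"gripper":0,"delta_pos":[0.3,0,0],"dr":[0,0,0]},
])

```text
t: 4.37
ee_pos: [461.5, 246.5, 45.6]
orientation: [2.106, 0.232, -2.105]
ft_force: [-0.6, 0.1, 2.7]
width: 0.4
```

Call:
apply_moves([
  {"gripper":0,"delta_pos":[0.3,0,0],"dr":[0,0,0]},
  {"gripper":0,"delta_pos":[0.3,0,0],"dr":[0,0,0]},
  {"gripper":0,"delta_pos":[0.3,0,0],"dr":[0,0,0]},
  {"gripper":0,"delta_pos":[0.2,0,0],"dr":[0,0,0]},
  {"gripper":0,"delta_pos":[0.2,0,0],"dr":[0,0,0]},
])

```text
t: 4.78
ee_pos: [461.4, 246.5, 32.3]
orientation: [2.106, 0.232, -2.105]
ft_force: [-0.3, 0.7, -0.4]
width: 0.6
```

Call:
apply_moves([
  {"gripper":0,"delta_pos":[0.1,0,0],"dr":[0,0,0]},
  {"gripper":0,"delta_pos":[0.1,0,0],"dr":[0,0,0]},
  {"gripper":0,"delta_pos":[0.1,0,0],"dr":[0,0,0]},
  {"gripper":0,"delta_pos":[0,0,0],"dr":[0,0,0]},
  {"gripper":0,"delta_pos":[0,0,0],"dr":[0,0,0]},
])

```text
t: 5.2
ee_pos: [461.4, 246.5, 30.2]
orientation: [2.106, 0.232, -2.105]
ft_force: [-2.1, -0.8, 6.6]
width: 0.6
```

```bash
python3 - <<'E'
from h import *
p=st(-87,0);go(p[0],p[1],30,SA)
E
```

```text
t 5.2 at [461.4 246.5  30.2] w 0.6 F [-2.1 -0.8  6.6] err [-1.4  1.5 -0.2]
tot [ 0.02 -0.18  0.1 ] rot [-0. -0.  0.] | per row [ 0.003 -0.036  0.02 ] rot [-0.     -0.0001  0.    ]
```

Call:
apply_moves([
  {"gripper":0,"delta_pos":[-1.5,0,0],"dr":[0,0,0]},
  {"gripper":0,"delta_pos":[-3,0,0],"dr":[0,0,0]},
  {"gripper":0,"delta_pos":[-3,0,0],"dr":[0,0,0]},
  {"gripper":50,"delta_pos":[-3.2,0,0],"dr":[0,0,0]},
  {"gripper":100,"delta_pos":[-3.2,0,0],"dr":[0,0,0]},
])

```text
t: 5.62
ee_pos: [461.0, 246.2, 170.0]
orientation: [2.105, 0.232, -2.106]
ft_force: [1.0, -1.1, 0.5]
width: 10.6
```

Call:
apply_moves([
  {"gripper":100,"delta_pos":[0,-0.04,0],"dr":[0,0,0]},
  {"gripper":100,"delta_pos":[0,-0.04,0],"dr":[0,0,0]},
  {"gripper":100,"delta_pos":[0,-0.04,0],"dr":[0,0,0]},
  {"gripper":100,"delta_pos":[0,0,0],"dr":[0,0,0]},
  {"gripper":100,"delta_pos":[0,0,0],"dr":[0,0,0]},
])

```text
t: 6.03
ee_pos: [460.2, 247.1, 167.2]
orientation: [2.102, 0.231, -2.108]
ft_force: [0.2, 0.1, 0.4]
width: 43.8
```

```bash
cat >> h.py <<'E'
def fish(d,px,z):
    "wrist pixels -> world points on plane z"
    K=d['mtx'];R=cv2.Rodrigues(d['rvec'])[0];t=d['tvec'].reshape(3)
    m=(np.array(px,float)-K[[0,1],[2,2]])/K[0,0]; th=np.linalg.norm(m,axis=1,keepdims=True)
    r=np.c_[m/th*np.sin(th),np.cos(th)]@R; c=-R.T@t
    return c+r*((z-c[2])/r[:,2])[:,None]
def fit(loc,w):
    loc=np.array(loc,float);w=w[:,:2]; lc=loc-loc.mean(0);wc=w-w.mean(0)
    a=np.arctan2((lc[:,0]*wc[:,1]-lc[:,1]*wc[:,0]).sum(),(lc*wc).sum()); R=np.array([[np.cos(a),-np.sin(a)],[np.sin(a),np.cos(a)]])
    o=w.mean(0)-R@loc.mean(0); return o,a,np.linalg.norm(loc@R.T+o-w,axis=1).round(1)
E
python3 - <<'E'
from h import *
p=st(0,0);go(p[0],p[1],160,SA)
d=snap('wrist'); cv2.imwrite('pics/wrist3.png',cv2.resize(d['img'][40:300,130:430,::-1],(750,650))[:600])
E
```

```text
t 6.03 at [460.2 247.1 167.2] w 43.8 F [0.2 0.1 0.4] err [84.8 19.9 -7.2]
tot [ 0.69 -0.09 -8.72] rot [-0.     0.003 -0.001] | per row [ 0.139 -0.018 -1.743] rot [-0.      0.0005 -0.0001]
```

View pics/wrist3.png

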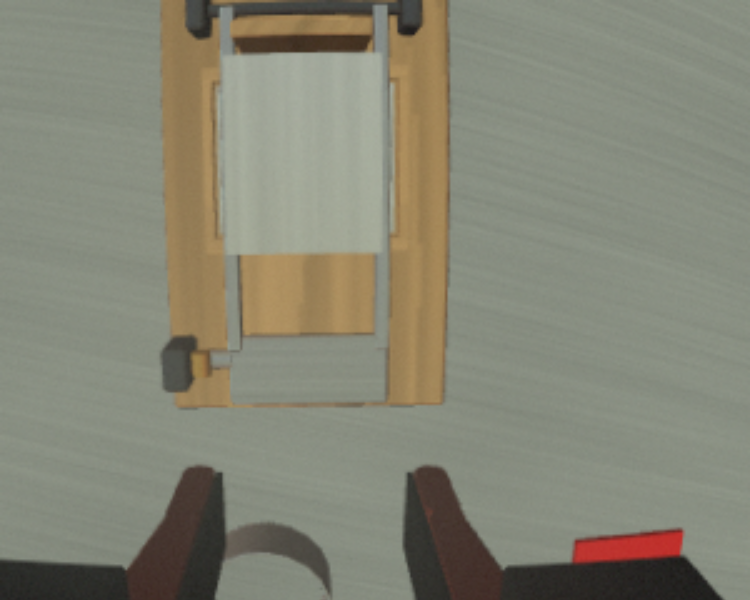

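The frame lies level and shut in this view, with its pin under the roller at (210,360). The lid top's corners are at (222,55), (382,52), (384,252) and (226,254).

```bash
python3 - <<'E'
from h import *
d=load('wrist'); C=lambda p:np.array(p,float)/2.5+[130,40]-.3
L=[(31,24),(31,-24),(-31,-24),(-31,24)]
o,a,e=fit(L,fish(d,C([(222,55),(382,52),(384,252),(226,254)]),93)); print('lid',o,a,e)
w=fish(d,C([(177,408),(444,405)]),10); print(w, fit([(-108,60),(-108,-60)],w))
w=fish(d,C([(231,403),(386,401),(386,335),(231,338)]),22); print('tab',w.mean(0),w)
# wrist depth (range along axis): approx check of tab height
K=d['mtx'];R=cv2.Rodrigues(d['rvec'])[0];t=d['tvec'].reshape(3)
for n,p in (('tab',(308,370)),('lid',(304,150)),('board',(420,330))):
    px=C([p])[0];z=d['range_z'][int(px[1])-1:int(px[1])+2,int(px[0])-1:int(px[0])+2].mean(); m=(px-K[[0,1],[2,2]])/K[0,0];th=np.linalg.norm(m); r=np.r_[m/th*np.tan(th),1]*z
    print(n,R.T@(r-t))
go(o[0],o[1],83,a,10)
E
```

```text
lid [540.7009623  269.63801671] 0.23320433853177974 [0.2 0.2 0.4 0.4]
[[422.11532675 302.5006671   10.        ]
 [449.44273509 186.68027163  10.        ]] (array([540.89277806, 269.3916823 ]), np.float64(0.2317086658928957), array([0.5, 0.5]))
tab [455.34705134 249.67881905  22.        ] [[433.83871537 278.6213789   22.        ]
 [449.0648105  214.58653277  22.        ]
 [476.85199447 221.56102245  22.        ]
 [461.63268502 283.94634209  22.        ]]
tab [455.43968161 249.86007478  23.15881493]
lid [541.3238754  269.55546101  93.79335392]
board [480.02133114 206.01394358  10.31297113]
t 6.08 at [460.2 247.2 167.3] w 47.8 F [ 1.2 -0.2 -0. ] err [ 80.5  22.4 -84.3]
tot [ 8.4  -0.44 -8.36] rot [-0.013  0.003 -0.001] | per row [ 0.84  -0.044 -0.836] rot [-0.0013  0.0003 -0.0001]
```

Call:
apply_moves([
  {"gripper":100,"delta_pos":[0.7,-0.08,-1.7],"dr":[-0.012,0,0]},
  {"gripper":100,"delta_pos":[0.7,-0.08,-1.7],"dr":[0,0,0]},
  {"gripper":100,"delta_pos":[0.7,-0.08,-1.7],"dr":[0,0,0]},
  {"gripper":100,"delta_pos":[0.7,-0.08,-1.7],"dr":[0,0,0]},
  {"gripper":100,"delta_pos":[0.7,-0.08,-1.7],"dr":[0,0,0]},
])

```text
t: 6.5
ee_pos: [543.1, 270.7, 132.1]
orientation: [2.096, 0.244, -2.1]
ft_force: [0.6, 0.4, 0.3]
width: 81.2
```

```bash
python3 - <<'E'
from h import *
go(542,268.7,65,.23)
E
```

```text
t 6.5 at [543.1 270.7 132.1] w 81.2 F [0.6 0.4 0.3] err [ -1.1  -2.  -67.1]
tot [6.71 0.17 0.14] rot [ 0.002  0.002 -0.   ] | per row [1.343 0.034 0.029] rot [ 0.0004  0.0004 -0.0001]
```

Call:
apply_moves([
  {"gripper":100,"delta_pos":[1.34,0.03,0.03],"dr":[0,0,0]},
  {"gripper":100,"delta_pos":[1.34,0.03,0.03],"dr":[0,0,0]},
  {"gripper":100,"delta_pos":[1.34,0.03,0.03],"dr":[0,0,0]},
  {"gripper":100,"delta_pos":[1.34,0.03,0.03],"dr":[0,0,0]},
  {"gripper":100,"delta_pos":[1.34,0.03,0.03],"dr":[0,0,0]},
])

```text
t: 6.92
ee_pos: [541.3, 268.8, 65.0]
orientation: [2.097, 0.244, -2.099]
ft_force: [0.8, 0.7, 0.3]
width: 88.2
```

Call:
apply_moves([
  {"gripper":56,"delta_pos":[0,0,0],"dr":[0,0,0]},
  {"gripper":56,"delta_pos":[0,0,0],"dr":[0,0,0]},
  {"gripper":56,"delta_pos":[0,0,0],"dr":[0,0,0]},
  {"gripper":56,"delta_pos":[0,0,0],"dr":[0,0,0]},
  {"gripper":56,"delta_pos":[0,0,0],"dr":[0,0,0]},
])

```text
t: 7.33
ee_pos: [542.4, 269.3, 67.6]
orientation: [2.1, 0.245, -2.097]
ft_force: [1.1, -1.2, 0.3]
width: 57.9
```

Call:
apply_moves([
  {"gripper":30,"delta_pos":[0,0,0],"dr":[0,0,0]},
  {"gripper":30,"delta_pos":[0,0,0],"dr":[0,0,0]},
  {"gripper":30,"delta_pos":[0,0,0],"dr":[0,0,0]},
  {"gripper":30,"delta_pos":[0,0,0],"dr":[0,0,0]},
  {"gripper":30,"delta_pos":[0,0,0],"dr":[0,0,0]},
])

```text
t: 7.75
ee_pos: [542.2, 269.1, 67.3]
orientation: [2.1, 0.245, -2.098]
ft_force: [-0.6, -2.3, 6.3]
width: 47.7
```

```bash
python3 - <<'E'
from h import *
o,R=rotm(); print('F tool',R.T@o['ft_force'],'M tool',R.T@o['moment'])
go(542,268.7,65,.23)
E
```

```text
F tool [-6.34161952  2.11537718  1.15489016] M tool [-0.01219428 -0.09237178  0.21363464]
t 7.75 at [542.2 269.1  67.3] w 47.7 F [-0.6 -2.3  6.3] err [-0.2 -0.4 -2.3]
tot [0.23 0.03 0.03] rot [ 0.002 -0.001  0.   ] | per row [0.046 0.006 0.005] rot [ 0.0004 -0.0002  0.    ]
```

Call:
apply_moves([
  {"gripper":30,"delta_pos":[-0.2,0,0],"dr":[0,0,0]},
  {"gripper":30,"delta_pos":[-0.3,0,0],"dr":[0,0,0]},
  {"gripper":30,"delta_pos":[-0.4,0,0],"dr":[0,0,0]},
  {"gripper":30,"delta_pos":[-0.4,0,0],"dr":[0,0,0]},
  {"gripper":30,"delta_pos":[-0.4,0,0],"dr":[0,0,0]},
])

```text
t: 8.17
ee_pos: [541.0, 268.6, 83.1]
orientation: [2.096, 0.244, -2.1]
ft_force: [0.3, -0.1, -11.7]
width: 48.1
```

Call:
apply_moves([
  {"gripper":30,"delta_pos":[-0.5,0,0],"dr":[0,0,0]},
  {"gripper":30,"delta_pos":[-0.5,0,0],"dr":[0,0,0]},
  {"gripper":30,"delta_pos":[-0.5,0,0],"dr":[0,0,0]},
  {"gripper":30,"delta_pos":[-0.6,0,0],"dr":[0,0,0]},
  {"gripper":30,"delta_pos":[-0.6,0,0],"dr":[0,0,0]},
])

```text
t: 8.58
ee_pos: [542.9, 269.5, 112.7]
orientation: [2.102, 0.245, -2.096]
ft_force: [-0.0, 0.0, -0.3]
width: 48.0
```

Call:
apply_moves([
  {"gripper":30,"delta_pos":[-0.8,0,0],"dr":[0,0,0]},
  {"gripper":30,"delta_pos":[-1.0,0,0],"dr":[0,0,0]},
  {"gripper":30,"delta_pos":[-1.0,0,0],"dr":[0,0,0]},
  {"gripper":30,"delta_pos":[-1.0,0,0],"dr":[0,0,0]},
  {"gripper":30,"delta_pos":[-0.6,0,0],"dr":[0,0,0]},
])

```text
t: 9.0
ee_pos: [542.4, 269.3, 156.7]
orientation: [2.101, 0.245, -2.097]
ft_force: [0.4, -0.2, -0.7]
width: 47.8
```

```bash
python3 - <<'E'
from h import *
go(584,-289,200,.21,25)
d=snap('wrist'); a=cv2.resize(d['img'][0:310,130:430,::-1],(560,580))
s=snap('scene'); b=cv2.resize(s['img'][90:190,260:380,::-1],None,fx=2,fy=2)
c=np.zeros((580,800,3),np.uint8); c[:,:560]=a; c[:200,560:800]=b; cv2.imwrite('pics/wrist4.png',c)
E
```

```text
t 9.0 at [542.4 269.3 156.7] w 47.8 F [ 0.4 -0.2 -0.7] err [  41.6 -558.3   43.3]
tot [-4.38 55.29  8.77] rot [ 0.022 -0.002  0.   ] | per row [-0.175  2.212  0.351] rot [ 0.0009 -0.0001  0.    ]
```

View pics/wrist4.png

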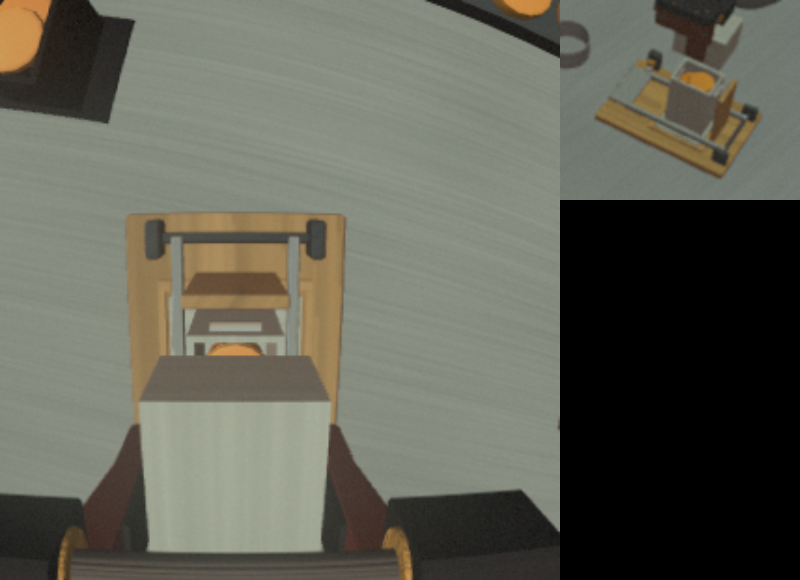

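The tin and frame stayed down: the open tin with biscuits is at (235,345), the frame is still shut, and the lid is held square. Next I'll carry it to the mat.

Call:
apply_moves([
  {"gripper":30,"delta_pos":[0,2,0.35],"dr":[0,0,0]},
  {"gripper":30,"delta_pos":[0,3.7,0.6],"dr":[0,0,0]},
  {"gripper":30,"delta_pos":[0,3.7,0.6],"dr":[0,0,0]},
  {"gripper":30,"delta_pos":[0,3.7,0.6],"dr":[0,0,0]},
  {"gripper":30,"delta_pos":[0,3.7,0.6],"dr":[0,0,0]},
])

```text
t: 9.52
ee_pos: [553.1, 97.7, 154.2]
orientation: [2.097, 0.245, -2.099]
ft_force: [1.3, 0.5, -1.4]
width: 48.0
```

Call:
apply_moves([
  {"gripper":30,"delta_pos":[0,3.7,0.6],"dr":[0,0,0]},
  {"gripper":30,"delta_pos":[0,3.7,0.6],"dr":[0,0,0]},
  {"gripper":30,"delta_pos":[0,3.7,0.6],"dr":[0,0,0]},
  {"gripper":30,"delta_pos":[0,3.7,0.6],"dr":[0,0,0]},
  {"gripper":30,"delta_pos":[0,3.7,0.6],"dr":[0,0,0]},
])

```text
t: 9.93
ee_pos: [566.4, -89.6, 154.3]
orientation: [2.098, 0.245, -2.099]
ft_force: [0.5, 0.7, -0.5]
width: 47.7
```

Call:
apply_moves([
  {"gripper":30,"delta_pos":[0.5,3.7,0.6],"dr":[0,0,0]},
  {"gripper":30,"delta_pos":[0.5,3.7,0.6],"dr":[0,0,0]},
  {"gripper":30,"delta_pos":[0.5,3.7,0.6],"dr":[0,0,0]},
  {"gripper":30,"delta_pos":[0.5,3.7,0.6],"dr":[0,0,0]},
  {"gripper":30,"delta_pos":[0.5,2,0.3],"dr":[0,0,0]},
])

```text
t: 10.35
ee_pos: [579.0, -261.3, 129.1]
orientation: [2.099, 0.241, -2.099]
ft_force: [0.3, 0.3, -0.3]
width: 48.0
```

```bash
python3 - <<'E'
from h import *
go(584,-294,19.3,.23)
d=snap('wrist'); cv2.imwrite('pics/wrist5.png',cv2.resize(d['img'][0:320,60:490,::-1],(800,595)))
print(ctrl.get_obs()['qpos'].round(2))
E
```

```text
t 10.35 at [ 579.  -261.3  129.1] w 48.0 F [ 0.3  0.3 -0.3] err [   5.   -32.7 -109.8]
tot [10.98  3.29  0.26] rot [-0.    -0.    -0.001] | per row [2.196 0.658 0.052] rot [-0.     -0.     -0.0002]
[-0.44  0.56  1.67 -0.    0.91  0.9 ]
```

View pics/wrist5.png

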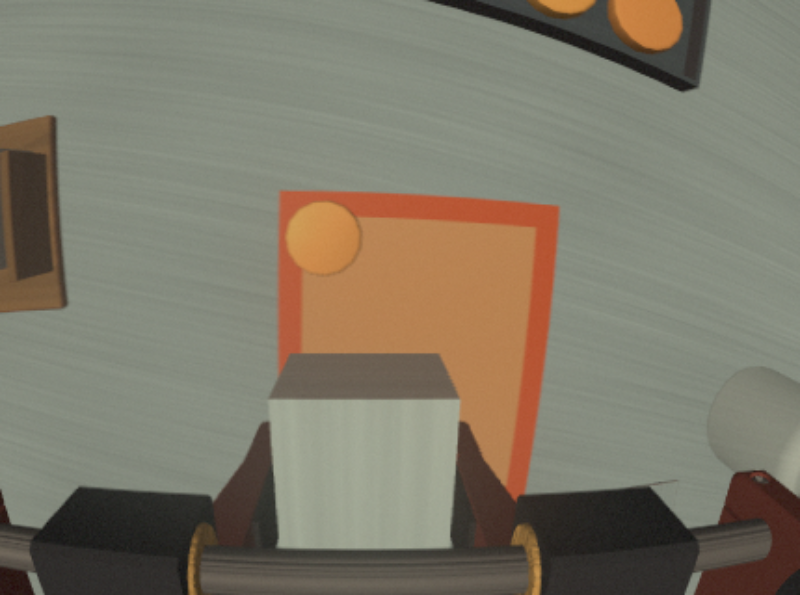

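The mat's far corners are at (281,191) and (558,207). Its one visible biscuit (323,238) is well clear of the spot I'm heading for.

Call:
apply_moves([
  {"gripper":30,"delta_pos":[1,1.65,0.13],"dr":[0,0,0]},
  {"gripper":30,"delta_pos":[1.5,1.65,0.13],"dr":[0,0,0]},
  {"gripper":30,"delta_pos":[2,0,0],"dr":[0,0,0]},
  {"gripper":30,"delta_pos":[2,0,0],"dr":[0,0,0]},
  {"gripper":30,"delta_pos":[1.5,0,0],"dr":[0,0,0]},
])

```text
t: 10.82
ee_pos: [583.4, -289.8, 47.3]
orientation: [2.097, 0.246, -2.101]
ft_force: [-0.0, 0.4, -1.2]
width: 48.2
```

Call:
apply_moves([
  {"gripper":30,"delta_pos":[1,0,0],"dr":[0,0,0]},
  {"gripper":30,"delta_pos":[0.6,0,0],"dr":[0,0,0]},
  {"gripper":30,"delta_pos":[0.4,0,0],"dr":[0,0,0]},
  {"gripper":30,"delta_pos":[0.3,0,0],"dr":[0,0,0]},
  {"gripper":30,"delta_pos":[0,0,0],"dr":[0,0,0]},
])

```text
t: 11.23
ee_pos: [584.5, -290.1, 26.8]
orientation: [2.099, 0.244, -2.098]
ft_force: [0.3, 0.3, -0.2]
width: 47.6
```

```bash
python3 - <<'E'
from h import *
go(584,-294,19.3,.23)
d=load('wrist'); w=fish(d,np.array([(281,191),(558,207)])/1.8605+[60,0]-.2,2); print(w,fit([(87.5,72.5),(87.5,-72.5)],w))
E
```

```text
t 11.23 at [ 584.5 -290.1   26.8] w 47.6 F [ 0.3  0.3 -0.2] err [-0.5 -3.9 -7.5]
tot [0.75 0.37 0.14] rot [ 0.002 -0.    -0.   ] | per row [0.149 0.074 0.028] rot [ 0.0004 -0.0001 -0.    ]
[[ 651.20539577 -200.35678765    2.        ]
 [ 678.59267839 -341.20946466    2.        ]] (array([ 579.00760618, -287.48378774]), np.float64(0.1920429691791462), array([0.8, 0.8]))
```

Call:
apply_moves([
  {"gripper":30,"delta_pos":[0.2,0,0],"dr":[0,0,0]},
  {"gripper":30,"delta_pos":[0.2,0,0],"dr":[0,0,0]},
  {"gripper":30,"delta_pos":[0.2,0,0],"dr":[0,0,0]},
  {"gripper":30,"delta_pos":[0.1,0,0],"dr":[0,0,0]},
  {"gripper":30,"delta_pos":[0,0,0],"dr":[0,0,0]},
])

```text
t: 11.65
ee_pos: [584.2, -290.2, 19.6]
orientation: [2.098, 0.244, -2.099]
ft_force: [-0.5, 0.4, -0.7]
width: 47.6
```

Call:
apply_moves([
  {"gripper":30,"delta_pos":[0.05,0,0],"dr":[0,0,0]},
  {"gripper":30,"delta_pos":[0.05,0,0],"dr":[0,0,0]},
  {"gripper":30,"delta_pos":[0.05,0,0],"dr":[0,0,0]},
  {"gripper":30,"delta_pos":[0,0,0],"dr":[0,0,0]},
  {"gripper":30,"delta_pos":[0,0,0],"dr":[0,0,0]},
])

```text
t: 12.07
ee_pos: [584.3, -290.3, 19.3]
orientation: [2.099, 0.244, -2.098]
ft_force: [-3.5, 1.1, 8.6]
width: 47.8
```

Firm contact with the mat (8.6 N), so I'll release, rise and turn.

Call:
apply_moves([
  {"gripper":100,"delta_pos":[0,0,0],"dr":[0,0,0]},
  {"gripper":100,"delta_pos":[0,0,0],"dr":[0,0,0]},
  {"gripper":100,"delta_pos":[0,0,0],"dr":[0,0,0]},
  {"gripper":100,"delta_pos":[0,0,0],"dr":[0,0,0]},
  {"gripper":100,"delta_pos":[0,0,0],"dr":[0,0,0]},
])

```text
t: 12.48
ee_pos: [584.3, -290.2, 18.0]
orientation: [2.099, 0.244, -2.099]
ft_force: [-0.0, -0.6, -0.2]
width: 77.6
```

Call:
apply_moves([
  {"gripper":100,"delta_pos":[-0.5,0,0],"dr":[0,0,0]},
  {"gripper":100,"delta_pos":[-1.2,0,0],"dr":[0,0,0]},
  {"gripper":100,"delta_pos":[-2,0,0],"dr":[0,0,0]},
  {"gripper":100,"delta_pos":[-2,0,0],"dr":[0,0,0]},
  {"gripper":100,"delta_pos":[-1.5,0,0],"dr":[0,0,0]},
])

```text
t: 12.9
ee_pos: [585.0, -290.6, 92.7]
orientation: [2.1, 0.243, -2.096]
ft_force: [0.3, -0.1, -0.2]
width: 87.7
```

Call:
apply_moves([
  {"gripper":100,"delta_pos":[0,0,0],"dr":[-0.12,0,0]},
  {"gripper":100,"delta_pos":[0,0,0],"dr":[-0.12,0,0]},
  {"gripper":100,"delta_pos":[0,0,0],"dr":[-0.12,0,0]},
  {"gripper":100,"delta_pos":[0,0,0],"dr":[-0.12,0,0]},
  {"gripper":100,"delta_pos":[0,0,0],"dr":[-0.12,0,0]},
])

```text
t: 13.32
ee_pos: [584.6, -290.3, 91.5]
orientation: [1.726, 0.767, -1.724]
ft_force: [-0.5, 0.1, -0.5]
width: 88.1
```

Call:
apply_moves([
  {"gripper":100,"delta_pos":[0,0,0],"dr":[-0.12,0,0]},
  {"gripper":100,"delta_pos":[0,0,0],"dr":[-0.12,0,0]},
  {"gripper":100,"delta_pos":[0,0,0],"dr":[-0.12,0,0]},
  {"gripper":100,"delta_pos":[0,0,0],"dr":[-0.12,0,0]},
  {"gripper":100,"delta_pos":[0,0,0],"dr":[-0.12,0,0]},
])

```text
t: 13.73
ee_pos: [584.6, -290.4, 91.4]
orientation: [1.307, 1.142, -1.306]
ft_force: [-0.5, 1.1, -0.3]
width: 87.6
```

Call:
apply_moves([
  {"gripper":100,"delta_pos":[0,0,0],"dr":[-0.12,0,0]},
  {"gripper":100,"delta_pos":[0,0,0],"dr":[-0.12,0,0]},
  {"gripper":100,"delta_pos":[0,0,0],"dr":[-0.12,0,0]},
  {"gripper":100,"delta_pos":[0,0,0],"dr":[-0.01,0,0]},
  {"gripper":100,"delta_pos":[0,0,0],"dr":[0,0,0]},
])

```text
t: 14.15
ee_pos: [584.5, -290.3, 91.1]
orientation: [1.039, 1.308, -1.039]
ft_force: [-0.2, -0.4, 0.3]
width: 87.8
```

```bash
python3 - <<'E'
from h import *
go(584.3,-290.3,21,.233+np.pi/2)
print(ctrl.get_obs()['qpos'].round(2))
d=snap('wrist'); cv2.imwrite('pics/wrist6.png',cv2.resize(d['img'][0:320,60:490,::-1],(800,595)))
E
```

```text
t 14.15 at [ 584.5 -290.3   91.1] w 87.8 F [-0.2 -0.4  0.3] err [ -0.2   0.  -70.1]
tot [ 7.01 -0.03 -0.01] rot [-0.005  0.001 -0.001] | per row [ 1.402 -0.006 -0.002] rot [-0.001   0.0001 -0.0001]
[-0.48  0.63  1.64  0.    0.86 -0.71]
```

View pics/wrist6.png

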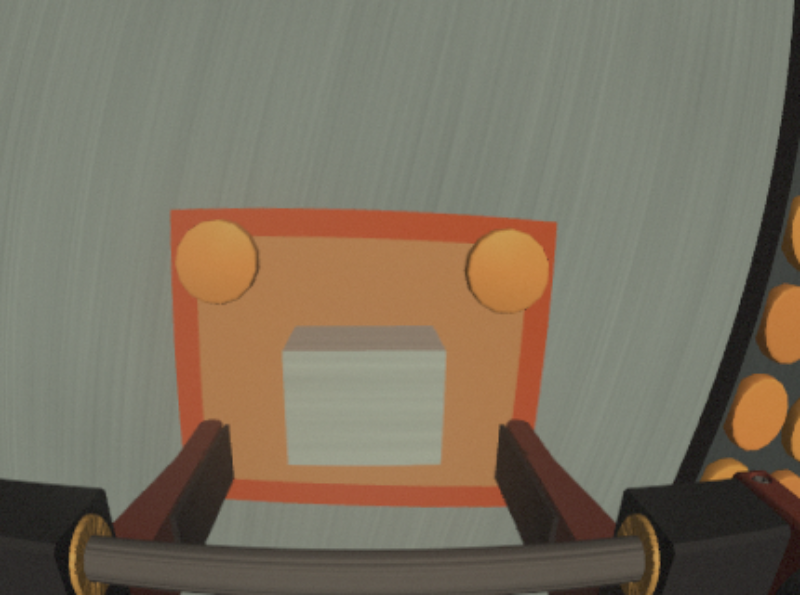

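The lid stands mouth down at (365,400), centred between the jaws, which now straddle its short ends.

Call:
apply_moves([
  {"gripper":100,"delta_pos":[1.5,0,0],"dr":[-0.005,0,0]},
  {"gripper":100,"delta_pos":[2,0,0],"dr":[0,0,0]},
  {"gripper":100,"delta_pos":[1.8,0,0],"dr":[0,0,0]},
  {"gripper":100,"delta_pos":[1.1,0,0],"dr":[0,0,0]},
  {"gripper":100,"delta_pos":[0.5,0,0],"dr":[0,0,0]},
])

```text
t: 14.62
ee_pos: [583.4, -289.7, 19.6]
orientation: [1.035, 1.313, -1.036]
ft_force: [0.1, 0.0, 0.8]
width: 87.8
```

Call:
apply_moves([
  {"gripper":50,"delta_pos":[0,0,0],"dr":[0,0,0]},
  {"gripper":50,"delta_pos":[0,0,0],"dr":[0,0,0]},
  {"gripper":50,"delta_pos":[0,0,0],"dr":[0,0,0]},
  {"gripper":50,"delta_pos":[0,0,0],"dr":[0,0,0]},
  {"gripper":50,"delta_pos":[0,0,0],"dr":[0,0,0]},
])

```text
t: 15.03
ee_pos: [584.9, -290.5, 22.2]
orientation: [1.034, 1.31, -1.033]
ft_force: [-0.5, 0.3, 2.5]
width: 62.0
```

Call:
apply_moves([
  {"gripper":50,"delta_pos":[0,0,0],"dr":[0,0,0]},
  {"gripper":50,"delta_pos":[0,0,0],"dr":[0,0,0]},
  {"gripper":50,"delta_pos":[-0.5,0,0],"dr":[0,0,0]},
  {"gripper":50,"delta_pos":[-1,0,0],"dr":[0,0,0]},
  {"gripper":50,"delta_pos":[-2,0,0],"dr":[0,0,0]},
])

```text
t: 15.45
ee_pos: [582.6, -289.3, 54.9]
orientation: [1.034, 1.316, -1.035]
ft_force: [-0.1, -0.1, 0.6]
width: 62.1
```

Call:
apply_moves([
  {"gripper":50,"delta_pos":[-2,0,0],"dr":[0,0,0]},
  {"gripper":50,"delta_pos":[-2,0,0],"dr":[0,0,0]},
  {"gripper":50,"delta_pos":[-2,0,0],"dr":[0,0,0]},
  {"gripper":50,"delta_pos":[-2,0,0],"dr":[0,0,0]},
  {"gripper":50,"delta_pos":[-1,0,0],"dr":[0,0,0]},
])

```text
t: 15.87
ee_pos: [585.2, -290.7, 149.4]
orientation: [1.034, 1.308, -1.033]
ft_force: [0.5, -0.2, -0.0]
width: 62.0
```

```bash
python3 - <<'E'
from h import *
go(597,-55,140,.233+np.pi/2,10)
E
```

```text
t 15.87 at [ 585.2 -290.7  149.4] w 62.0 F [ 0.5 -0.2 -0. ] err [ 11.8 235.7  -9.4]
tot [  0.91   6.65 -22.64] rot [ 0.003  0.002 -0.003] | per row [ 0.091  0.665 -2.264] rot [ 0.0003  0.0002 -0.0003]
```

Call:
apply_moves([
  {"gripper":50,"delta_pos":[0,0.6,-2],"dr":[0,0,0]},
  {"gripper":50,"delta_pos":[0.1,0.7,-2.5],"dr":[0,0,0]},
  {"gripper":50,"delta_pos":[0.1,0.7,-2.5],"dr":[0,0,0]},
  {"gripper":50,"delta_pos":[0.1,0.7,-2.5],"dr":[0,0,0]},
  {"gripper":50,"delta_pos":[0.1,0.7,-2.5],"dr":[0,0,0]},
])

```text
t: 16.28
ee_pos: [588.8, -164.4, 142.2]
orientation: [1.034, 1.312, -1.034]
ft_force: [0.5, -0.7, -0.5]
width: 61.8
```

Call:
apply_moves([
  {"gripper":50,"delta_pos":[0.1,0.7,-2.5],"dr":[0,0,0]},
  {"gripper":50,"delta_pos":[0.1,0.7,-2.5],"dr":[0,0,0]},
  {"gripper":50,"delta_pos":[0.1,0.7,-2.5],"dr":[0,0,0]},
  {"gripper":50,"delta_pos":[0.1,0.7,-2.1],"dr":[0,0,0]},
  {"gripper":50,"delta_pos":[0.1,0.5,-1],"dr":[0,0,0]},
])

```text
t: 16.7
ee_pos: [596.0, -52.4, 137.0]
orientation: [1.032, 1.313, -1.033]
ft_force: [-0.5, -0.4, -0.9]
width: 61.6
```

Call:
apply_moves([
  {"gripper":50,"delta_pos":[0,0,0],"dr":[0,0,0]},
  {"gripper":50,"delta_pos":[0,0,0],"dr":[0,0,0]},
  {"gripper":50,"delta_pos":[0,0,0],"dr":[0,0,0]},
  {"gripper":50,"delta_pos":[0,0,0],"dr":[0,0,0]},
  {"gripper":50,"delta_pos":[0,0,0],"dr":[0,0,0]},
])

```text
t: 17.12
ee_pos: [596.5, -56.0, 137.2]
orientation: [1.035, 1.311, -1.035]
ft_force: [-0.4, 0.6, 0.3]
width: 62.0
```

```bash
python3 - <<'E'
from h import *
go(600,17,110,.233+np.pi/2,5)
d=snap('wrist'); cv2.imwrite('pics/wrist7.png',cv2.resize(d['img'][70:310,100:410,::-1],(775,600)))
E
```

```text
t 17.12 at [596.5 -56.  137.2] w 62.0 F [-0.4  0.6  0.3] err [  3.5  73.  -27.2]
tot [ 2.72  2.04 -7.01] rot [0.002 0.    0.   ] | per row [ 0.543  0.407 -1.403] rot [0.0003 0.     0.    ]
```

View pics/wrist7.png

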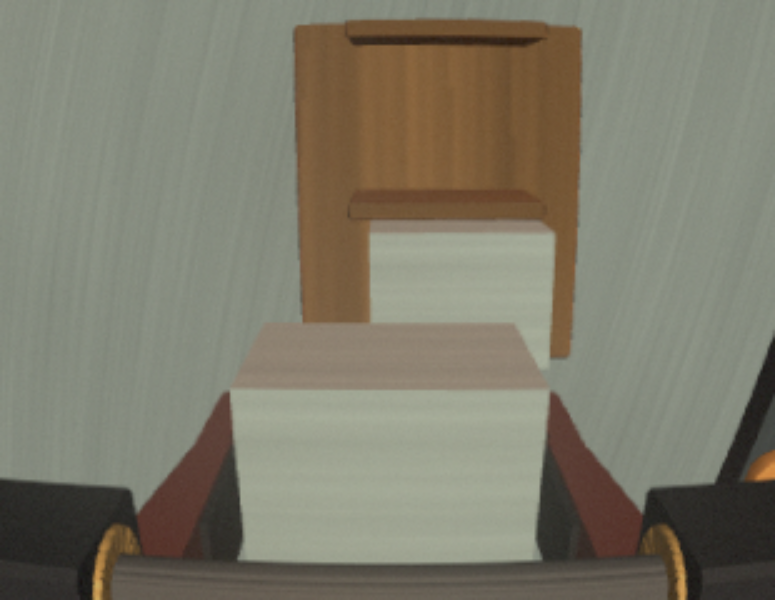

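The held lid is level. The empty bay lies between the middle divider (348–547, 206–218) and the far divider (345–548, 21). The base corners are at (294,27), (581,29) and (570,357).

```bash
python3 - <<'E'
from h import *
d=load('wrist'); C=lambda p:np.array(p,float)/2.5+[100,70]-.3
w=fish(d,C([(294,27),(581,29),(570,357)]),8); o1,a1,e=fit([(-55,67),(55,67),(55,-67)],w); print('base',o1,a1,e)
w=fish(d,C([(345,21),(548,23),(349,218),(545,218),(348,206),(547,206)]),46); o2,a2,e=fit([(-33,64),(33,64),(-33,-3),(33,-3),(-33,3),(33,3)],w); print('div',o2,a2,e)
# held lid: top at TCP-20+43
T=ctrl.get_obs()['ee_pos']
w=fish(d,C([(231,388),(549,388)]),T[2]+23); print('held lid +y edge corners',w,'yaw',np.arctan2(*(w[1]-w[0])[1::-1]))
m=w.mean(0)[:2]; a=.233; print('lid centre',m-24*np.array([-np.sin(a),np.cos(a)]),'TCP',T)
for o,a in((o1,a1),(o2,a2)):
    print('bay',o+30.5*np.array([-np.sin(a),np.cos(a)]))
w=fish(d,C([(370,232),(554,232)]),51); print('spare edge yaw',np.arctan2(*(w[1]-w[0])[1::-1]))
E
```

```text
base [604.07254326 -10.93567441] 0.24663948259004814 [0.7 0.7 1.1]
div [604.28639134 -10.64197289] 0.2445986040024857 [0.4 0.3 1.2 0.9 0.9 1.1]
held lid +y edge corners [[559.17638768 -38.6686659  160.20828154]
 [619.17957614 -24.34268354 160.20828154]] yaw 0.234366210864568
lid centre [594.71952173 -54.85714869] TCP [596.5382231  -55.86521512 137.20828154]
bay [596.62607436  18.6413454 ]
bay [596.90030101  18.95018265]
spare edge yaw 0.24189466961135242
```

Comparing the held lid with the TCP shows the wrist camera reads about (-1.8, +1.0) mm off. Corrected, the bay is at about (598.7, 17.8) with yaw 0.243, which agrees with the top view.

Call:
apply_moves([
  {"gripper":50,"delta_pos":[0.3,0.35,-1.2],"dr":[-0.01,0,0]},
  {"gripper":50,"delta_pos":[0.6,0.45,-1.7],"dr":[0,0,0]},
  {"gripper":50,"delta_pos":[0.6,0.45,-1.7],"dr":[0,0,0]},
  {"gripper":50,"delta_pos":[0.6,0.45,-1.5],"dr":[0,0,0]},
  {"gripper":50,"delta_pos":[0.6,0.3,-1],"dr":[0,0,0]},
])

```text
t: 17.58
ee_pos: [598.7, 20.7, 109.7]
orientation: [1.026, 1.316, -1.025]
ft_force: [-0.2, -0.2, -1.7]
width: 61.9
```

Call:
apply_moves([
  {"gripper":50,"delta_pos":[0,0,0],"dr":[0,0,0]},
  {"gripper":50,"delta_pos":[0,0,0],"dr":[0,0,0]},
  {"gripper":50,"delta_pos":[0,0,0],"dr":[0,0,0]},
  {"gripper":50,"delta_pos":[0,0,0],"dr":[0,0,0]},
  {"gripper":50,"delta_pos":[0,0,0],"dr":[0,0,0]},
])

```text
t: 18.0
ee_pos: [599.1, 18.2, 110.6]
orientation: [1.027, 1.315, -1.026]
ft_force: [0.8, -0.4, -0.7]
width: 61.5
```

```bash
python3 - <<'E'
from h import *
go(598.7,17.8,28,.243+np.pi/2,5)
E
```

```text
t 18.0 at [599.1  18.2 110.6] w 61.5 F [ 0.8 -0.4 -0.7] err [ -0.4  -0.4 -82.6]
tot [ 8.26 -0.05  0.03] rot [ 0.002  0.    -0.001] | per row [ 1.651 -0.011  0.006] rot [ 0.0004  0.     -0.0001]
```

Call:
apply_moves([
  {"gripper":50,"delta_pos":[1,0,0.03],"dr":[0,0,0]},
  {"gripper":50,"delta_pos":[1.2,0,0],"dr":[0,0,0]},
  {"gripper":50,"delta_pos":[1.0,0,0],"dr":[0,0,0]},
  {"gripper":50,"delta_pos":[0.6,0,0],"dr":[0,0,0]},
  {"gripper":50,"delta_pos":[0.5,0,0],"dr":[0,0,0]},
])

```text
t: 18.42
ee_pos: [598.0, 18.6, 65.5]
orientation: [1.025, 1.317, -1.028]
ft_force: [-0.8, 0.2, -0.6]
width: 62.0
```

Call:
apply_moves([
  {"gripper":50,"delta_pos":[0.4,0,0],"dr":[0,0,0]},
  {"gripper":50,"delta_pos":[0.4,0,0],"dr":[0,0,0]},
  {"gripper":50,"delta_pos":[0.4,0,0],"dr":[0,0,0]},
  {"gripper":50,"delta_pos":[0.3,0,0],"dr":[0,0,0]},
  {"gripper":50,"delta_pos":[0.3,0,0],"dr":[0,0,0]},
])

```text
t: 18.83
ee_pos: [599.0, 18.7, 49.0]
orientation: [1.026, 1.315, -1.026]
ft_force: [0.2, 1.2, -1.4]
width: 61.7
```

Call:
apply_moves([
  {"gripper":50,"delta_pos":[0.4,0,0],"dr":[0,0,0]},
  {"gripper":50,"delta_pos":[0.4,0,0],"dr":[0,0,0]},
  {"gripper":50,"delta_pos":[0.4,0,0],"dr":[0,0,0]},
  {"gripper":50,"delta_pos":[0.3,0,0],"dr":[0,0,0]},
  {"gripper":50,"delta_pos":[0.3,0,0],"dr":[0,0,0]},
])

```text
t: 19.25
ee_pos: [598.8, 18.7, 30.8]
orientation: [1.026, 1.316, -1.026]
ft_force: [0.0, 0.7, -0.2]
width: 62.1
```

Call:
apply_moves([
  {"gripper":50,"delta_pos":[0.1,0,0],"dr":[0,0,0]},
  {"gripper":50,"delta_pos":[0.1,0,0],"dr":[0,0,0]},
  {"gripper":50,"delta_pos":[0.1,0,0],"dr":[0,0,0]},
  {"gripper":50,"delta_pos":[0,0,0],"dr":[0,0,0]},
  {"gripper":50,"delta_pos":[0,0,0],"dr":[0,0,0]},
])

```text
t: 19.67
ee_pos: [599.0, 18.6, 28.3]
orientation: [1.026, 1.315, -1.026]
ft_force: [-0.1, -0.4, -0.8]
width: 61.9
```

Call:
apply_moves([
  {"gripper":50,"delta_pos":[0.05,0,0],"dr":[0,0,0]},
  {"gripper":50,"delta_pos":[0.05,0,0],"dr":[0,0,0]},
  {"gripper":50,"delta_pos":[0.05,0,0],"dr":[0,0,0]},
  {"gripper":50,"delta_pos":[0,0,0],"dr":[0,0,0]},
  {"gripper":50,"delta_pos":[0,0,0],"dr":[0,0,0]},
])

```text
t: 20.08
ee_pos: [599.1, 18.7, 28.2]
orientation: [1.026, 1.315, -1.026]
ft_force: [-4.5, -0.3, 13.3]
width: 61.8
```

Seated: 13 N at the expected height. I'll release and retreat.

Call:
apply_moves([
  {"gripper":100,"delta_pos":[-0.05,0,0],"dr":[0,0,0]},
  {"gripper":100,"delta_pos":[0,0,0],"dr":[0,0,0]},
  {"gripper":100,"delta_pos":[0,0,0],"dr":[0,0,0]},
  {"gripper":100,"delta_pos":[0,0,0],"dr":[0,0,0]},
  {"gripper":100,"delta_pos":[0,0,0],"dr":[0,0,0]},
])

```text
t: 20.5
ee_pos: [598.8, 18.6, 27.0]
orientation: [1.026, 1.316, -1.026]
ft_force: [-0.5, -0.9, -0.2]
width: 87.2
```

Call:
apply_moves([
  {"gripper":100,"delta_pos":[-0.5,0,0],"dr":[0,0,0]},
  {"gripper":100,"delta_pos":[-1.5,0,0],"dr":[0,0,0]},
  {"gripper":100,"delta_pos":[-3,0,0],"dr":[0,0,0]},
  {"gripper":100,"delta_pos":[-3,0,0],"dr":[0,0,0]},
  {"gripper":100,"delta_pos":[-3,0,0],"dr":[0,0,0]},
])

```text
t: 20.92
ee_pos: [598.4, 18.6, 138.3]
orientation: [1.026, 1.316, -1.027]
ft_force: [0.3, 0.9, 0.4]
width: 88.0
```

Call:
apply_moves([
  {"gripper":100,"delta_pos":[-2,0,3],"dr":[0,0,0]},
  {"gripper":100,"delta_pos":[-2,0,3],"dr":[0,0,0]},
  {"gripper":100,"delta_pos":[-1,0,3],"dr":[0,0,0]},
  {"gripper":100,"delta_pos":[0,0,3],"dr":[0,0,0]},
  {"gripper":100,"delta_pos":[0,0,2],"dr":[0,0,0]},
])

```text
t: 21.33
ee_pos: [634.0, -119.7, 188.9]
orientation: [1.027, 1.312, -1.025]
ft_force: [-0.0, 0.7, -0.5]
width: 87.7
```

```bash
python3 - <<'E'
from h import *
d=snap('wrist'); a=cv2.resize(d['img'][0:230,60:460,::-1],(700,400))
s=snap('scene')['img'][90:270,220:370,::-1]
c=np.zeros((595,800,3),np.uint8); c[:,:]=0
c=cv2.resize(d['img'][0:240,60:380,::-1],(480,360)); e=cv2.resize(s,(320,384))
f=np.zeros((384,800,3),np.uint8); f[:360,:480]=c; f[:,480:]=e; cv2.imwrite('pics/final.png',f)
P=cloud(load('scene')).reshape(-1,3)
for n,q in (('lid',(598.7,18)),('spare',(612,-41))):
    m=(np.linalg.norm(P[:,:2]-q,axis=1)<18)&(P[:,2]>30); print(n,np.median(P[m,2]))
print(ctrl.get_obs()['ee_pos'])
E
```

```text
lid nan
spare 562.2624066641911
[ 633.62946976 -120.05046923  187.8007758 ]
  return _methods._mean(a, axis=axis, dtype=dtype,
  ret = ret.dtype.type(ret / rcount)
```

View pics/final.png

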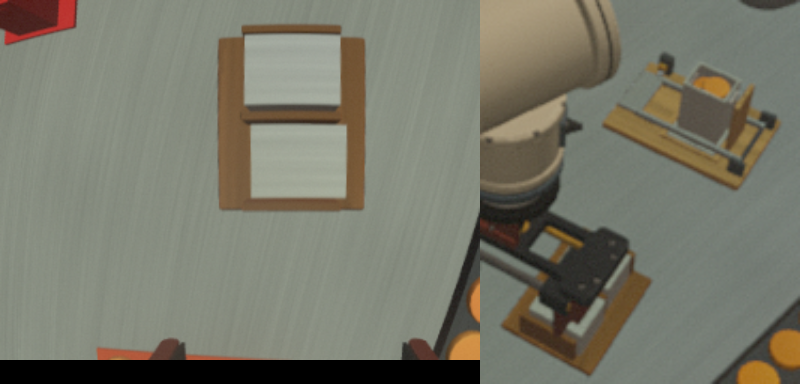

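The wrist half shows both lids side by side in the rack, ours at (292,70) and the spare at (298,160), both level. The scene half shows the frame shut and the tin in its stand. One depth check, then I'll hand in.

Call:
apply_moves([
  {"gripper":100,"delta_pos":[0,0,0],"dr":[0,0,0]},
  {"gripper":100,"delta_pos":[0,0,0],"dr":[0,0,0]},
  {"gripper":100,"delta_pos":[0,0,0],"dr":[0,0,0]},
  {"gripper":100,"delta_pos":[0,0,0],"dr":[0,0,0]},
  {"gripper":100,"delta_pos":[0,0,0],"dr":[0,0,0]},
])

```text
t: 21.85
ee_pos: [632.8, -116.1, 187.1]
orientation: [1.025, 1.316, -1.025]
ft_force: [-1.0, 0.9, 0.1]
width: 87.6
```

```bash
python3 - <<'E'
from h import *
d=load('wrist'); K=d['mtx'];R=cv2.Rodrigues(d['rvec'])[0];t=d['tvec'].reshape(3)
for n,p in (('lid far',(292,45)),('lid near',(292,95)),('lid left',(255,70)),('lid right',(330,70)),('spare',(298,160))):
    px=np.array(p)/1.5+[60,0]; v,u=px[1].astype(int) if 0 else int(px[1]),int(px[0]); z=np.median(d['range_z'][v-2:v+3,u-2:u+3])
    m=(px-K[[0,1],[2,2]])/K[0,0];th=np.linalg.norm(m); print(n,(R.T@(np.r_[m/th*np.tan(th),1]*z-t)).round(1))
o=ctrl.get_obs(); print(o['t'],o['qvel'].round(3)); print(ctrl.close_job())
E
```

```text
lid far [593.5  34.4  51.6]
lid near [601.8   1.2  51.6]
lid left [574.6  12.2  51.6]
lid right [621.3  23.8  52.1]
spare [616.  -39.5  51.6]
21.85 [-0.006  0.001 -0.003 -0.001  0.001 -0.002]
the job is handed in; nothing more can be done
None
```

The job is done and handed in at 21.9 s of the 72 s allowed; no verdict was reported.

- **Frame and lid:** I pressed the frame shut, with the tab measured at 22–23 mm, its shut height. Then I drew the lid straight up; the last force read during the pull was 12 N. The tin stayed in its stand.
- **Mat and rack:** I set the lid mouth down on the mat, let go, turned the gripper 90° and took the lid by its short ends. It went into the empty bay until it seated, at 13 N and the expected height.

**Last checks:**
- The racked lid's top is level at 51.6–52.1 mm, against 51 mm for fully home and 51.6 mm for the spare lid.
- The spare lid looks undisturbed, the frame is still shut, and the gripper is clear and at rest.
- One check failed: measuring the lid heights from the scene camera gave no valid reading, because the arm blocked its view. I used the wrist camera's depth instead.
- The wrist camera also read about 2 mm off from the arm's own position; I corrected for that before placing the lid in the rack.

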